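# Pass a tin under the code reader and into the tin rack

## Task

Take the hinged loading tray of the tin rack by its black handle and, by tilting it, roll the loose tin to directly under the code reader and keep it still there for at least 5 seconds so that its code is read. Then let it roll on over the hinge, close up against the tin already waiting in the rack's lane, lay the tray gently back down on its rest and let go of it. Never touch the tins with the robot, never let the tin run away faster than a slow walk (0.4 m/s), and leave the bottles and the tub alone.

Things in the scene. Friction and masses are not known exactly. Their poses are not given: they have to be found in the camera images.
- feeder: Tin rack: low grey frame 560 x 160 mm, fixed on the bench, with a hinged loading tray (towards -y, handle at its end) and a fixed receiving lane (towards +y). Origin on the bench surface, midway across its width; x across the rack, y level along it, z up. On the store level underneath lie more tins, of no concern.
- hinge (a point): Middle of the tray's hinge axis, which is parallel to the rack's x axis and lies in the tray's floor surface: 170 mm in +y from the rack's origin, 150 mm above the bench. Here the receiving lane begins: 130 mm wide, it falls away towards +y at 0.05 rad and ends after 175 mm at a stop wall. Axes as the rack's.
- tray (a joint): Tilt of the tray, rad. 0: at rest on its two posts, floor sloping 0.12 down towards the handle; grows as the handle is lifted; 0.12: level; above that the floor slopes towards the lane; stop at 0.26. Swings freely, falls back to 0 if let go. Aluminium, 0.7 kg nominal, 122 mm clear width, 360 mm from hinge to inside of end wall; side rims 25 mm, end wall 43 mm high.
- tray_grip (a point): Middle of the tray's straight black handle, a bar 24 mm wide (along x), 18 mm high, 100 mm long, in line with the tray. 430 mm from the hinge along the floor and 10 mm above the floor's plane, 64 mm beyond the end wall. Frame of the tray: x along the hinge, y along the floor to the hinge, z square to the floor. Grasp from above, fingers closing along x; both sides are free.
- tin: The loose tin: full steel tin, paper label, lying on its side, axis across the tray. 74 mm in diameter, 110 mm long, 0.47 kg nominal, filling turns with it: it accelerates at 0.7 g times the slope; rolling resistance about 0.0015 rad of slope. Origin at its centre; x along its axis, y and z turn as it rolls. Starts at rest against the tray's end wall.
- stock_tin: A like tin already waiting in the receiving lane, lying on its side against the lane's stop wall. Origin at its centre. With the passed tin closed up against it the two centres are 74 mm apart.
- read_point (a point): Reading place: where the tin's centre belongs with the tray level, under the reader, at mid-width of the tray, 187 mm above the bench; only its place along the rack's y matters. Axes as the rack's. The reader stands 130 mm from it in +x.
- reader: Code reader, fixed: a white box 50 x 66 mm, 36 mm wide along the rack, leaning over the tray's far rim at the top of a thin post, 365 mm above the bench, some 100 mm above the tin; dark round foot 90 mm across. Post, box and reading place lie in one plane square across the rack. Origin under the foot's centre; axes as the rack's.
- soy_bottle: Bystander: black bottle 72 mm across and 240 mm tall, standing. Origin at the centre of its underside.
- tub: Bystander: grey lidded tub 140 mm across and 118 mm tall. Origin at the centre of its underside.
- oil_bottle: Bystander: amber bottle 90 mm across and 250 mm tall, standing. Origin at the centre of its underside.
Things that resemble listed ones, but are neither listed nor needed, are in the scene too. Leave any pink or yellow look-alike of the tin alone. What is shaped like the stock_tin but red is not meant.

How it is judged (in metres and radians):
On the way, in this order (a step that is already met when the one before it is completed fails the run):
1. the tin lies still under the reader (within 20 mm along the rack, slower than 0.05 m/s) for 5 s (y of tin in the frame of read_point between -0.02 and 0.02 m and linear speed of tin below 0.05 m/s), for 5 s.
2. the tin has rolled over the hinge and closed up against the waiting tin (y of tin in the frame of feeder above 0.205 m and distance between tin and stock_tin below 0.086 m and height (world z) of tin above 0.165 m), for 0.2 s.
At the end, for the whole second after the job is handed in: The tin lies at rest in the receiving lane closed up against the waiting tin (centres less than 86 mm apart), the tray is back down on its rest (joint below 0.02 rad) and let go (all of step 2 and linear speed of each of tin, stock_tin below 0.02 m/s and value of joint tray below 0.02 rad and velocity of joint tray below 0.05 rad/s); the robot touches nothing.
It fails at once if the robot touches a tin (contact force between any of the fingers, the arm and tin above 0.5 N or contact force between any of the fingers, the arm and stock_tin above 0.5 N).
It fails at once if the tin runs faster than 0.4 m/s (linear speed of tin above 0.4 m/s).
It fails at once if the tin leaves the tray or lane (height (world z) of tin below 0.12 m).
It fails at once if the tray is dropped (falls faster than 1.0 rad/s) (velocity of joint tray below -1 rad/s).
It fails at once if a bottle or the tub is disturbed (distance of any of soy_bottle, tub, oil_bottle from where it was at the start of the episode above 0.03 m).
It also fails if it takes over 61 s, if anything falls off the work surface, if the arm or the gripper's body presses on something with over 40 N, if the wrist force passes 120 N, or if a joint passes its speed limit or range.

## Robot

A 6-joint arm with a two-finger parallel gripper is mounted at the origin on the work surface. World frame = base frame: x ahead of the robot, y to its left, z up, the work surface at z = 0. Lengths are in m, angles in degrees, forces in N, time in s.
With the tool pointing down it reaches from about 0.4 to 0.825 m from the base axis. Payload 7 kg.
Tool frame: the origin (TCP) lies midway between the tips of the shut fingers; the grasp point (between the pads) lies r.hold_point_z behind it (r.hold_point_z is the distance from the TCP to the grasp point, in m); z points along the fingers, x is the direction in which the jaws open and shut, and the axes are right-handed (so a half turn about z gives the same grasp; the last joint's range is limited). The gripper opens to 88 mm and grips with 3 to 60 N. Pads are 19 mm wide; open, the fingers measure 130 mm over their backs; the gripper's body (78 mm by 193 mm) begins 47 mm behind the grasp point.
Start: joints at [-49.383, 20.546, 0.682, 0, -70.136, -16.507], TCP at [0.276, -0.616, 0.227] pointing down, gripper open.
Joint ranges: [-176.03, 176.03], [-82.01, 121.73], [-58.28, 71.71], [-173.87, 95.51], [-174.79, -0.11], [-173.66, 173.66]. Speed limits (degrees/s): [136.94, 136.94, 172.46, 180, 180, 180].

## Interface

Orientations are given as [roll, pitch, yaw] about the fixed x, y, z axes, in that order (R = Rz(yaw) Ry(pitch) Rx(roll)).
In Python, from plant import get_state, viewer, close_job, r gives the robot as it stands.
- The arm moves only by the tool apply_moves, never from a script. Its argument "plan" is a list of rows, each a list of 3 entries, a list of its own where there are three numbers: the closure in counts, from 0 (fully open) to 255 (shut), then the shift along the tool's x, y, z in units of 50 mm (1.0 is 50 mm), then the turn about the tool's z in units of 6 degrees (1.0 is 6 degrees). A call has 1 to 12 rows; each row shifts and turns the commanded pose from where the row before left it, along the tool's axes as they then stand; what a row does not reach is not made up. A row lasts 1/8 s, in which the tool goes at most 62.5 mm and 10.7 degrees, less where a joint would pass 70% of its speed; a pose out of reach is approached as far as the arm can. A call is refused whole if a number of a shift passes 1 or a number of a turn 1, either way. A call with a gripper value outside its range is refused whole. The fingers move at their own pace and stop on an object; "squeeze" is the grip in N (left out, the last holds). Time passes only in rows, so rows that do not move let the fingers close. It gives the time, the measured TCP pose, the force and the opening at its end, in the units of the state.
- get_state(): the state, without advancing time (a new reading comes with each control period).
- viewer.capture(name): name is "side" or "top"; returns a dict with "frame" (420x560x3 uint8, blue, green, red), "K" (3x3 intrinsics, pixels), "D" ([k1, k2, p1, p2, k3] as OpenCV has them; the pictures are not rectified), "R" (3x3) and "t" (3): a world point X has camera coordinates R X + t. Camera axes: x right, y down, z forward; pixel columns grow to the right and rows downward; lengths in m; the calibration is good to about 2 mm. A picture is of the moment at which its call begins. There is no depth.
- close_job(): hands the job in, once; it reports no verdict.
The state is a dict: "time_s": time; "joints": joint angles; "qd": joint speeds; "joint_torque": joint torques, N m; "tcp_pos": TCP position; "eef_rot": TCP orientation; "contact_force": force on the tool from outside, world axes, zero at the start; "moment": the same for the moment, N m; "gripper_width": finger opening in m.
Only numpy, scipy, OpenCV 4.12 (cv2) and the standard library are available. Lean on these libraries where they do the work, as an engineer would, in place of code of your own. Each camera call takes 0.05 s, during which the arm holds its last target.

## Working session

There is one attempt and no reset: what is moved stays moved. The work goes in short steps, Python scripts to look and compute and a tool call to move; the robot and the scene stay as the last step left them, time stands still between calls to the robot, and variables do not carry over. Pictures are saved under pics/ and viewed, and the job is handed in when it is done.

Besides the shell and the picture viewer there is one more tool, called after "Emit:" as name(argument=value, ...), one argument or row to a line, values as JSON. apply_moves: Moves the arm, as the interface text tells. Its arguments: {"type":"object","properties":{"plan":{"type":"array","items":{"type":"array"}},"squeeze":{"type":"number"}},"required":["plan"]}

```bash
ls; mkdir -p pics
python3 - <<'E'
from plant import get_state, viewer, r
import cv2
s=get_state();print(s, r.hold_point_z)
for n in("side","top"):
    c=viewer.capture(n);cv2.imwrite(f"pics/{n}0.png",c["frame"]);print(n,c["K"],c["D"],c["R"],c["t"])
E
```

```text
pics
{'time_s': 0.0, 'joints': array([-4.93830221e+01,  2.05916955e+01,  6.33424017e-01, -2.18132234e-02,
       -7.01341445e+01, -1.65072054e+01]), 'qd': array([ 0.01746225, -0.01375456,  0.07130439,  0.00555968,  0.05653729,
        0.01180033]), 'joint_torque': array([-2.27573255e-04, -5.82712948e+01,  2.93055761e+01,  6.99759588e+00,
        6.57204859e-03, -1.75033047e-04]), 'tcp_pos': array([ 0.27551821, -0.61567599,  0.22561175]), 'eef_rot': array([-1.79993399e+02, -9.44338806e-02,  1.14102338e+02]), 'contact_force': array([ 0.20615875, -0.39598617, -0.09826502]), 'moment': array([-0.02610317,  0.01654054,  0.02099424]), 'gripper_width': 0.0874163791246578} 0.0188
side [[514.80143334   0.         281.41456886]
 [  0.         514.80143334 202.68793694]
 [  0.           0.           1.        ]] [0.06454432 0.         0.         0.         0.        ] [[-0.84123434 -0.54066716  0.00195118]
 [-0.3203876   0.49558372 -0.80730946]
 [ 0.43551874 -0.67976158 -0.59012509]] [0.4284606  0.27309604 1.56012103]
top [[515.48324187   0.         282.11279219]
 [  0.         515.48324187 206.92104927]
 [  0.           0.           1.        ]] [0.01589799 0.         0.         0.         0.        ] [[ 0.00884067 -0.99988887  0.01200361]
 [-0.99481258 -0.01001106 -0.10123098]
 [ 0.10133989 -0.0110464  -0.99479053]] [-0.02620351  0.53227003  1.71696904]
```

View pics/side0.png

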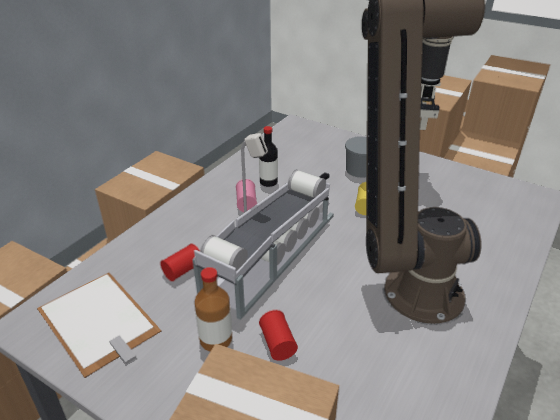

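View pics/top0.png

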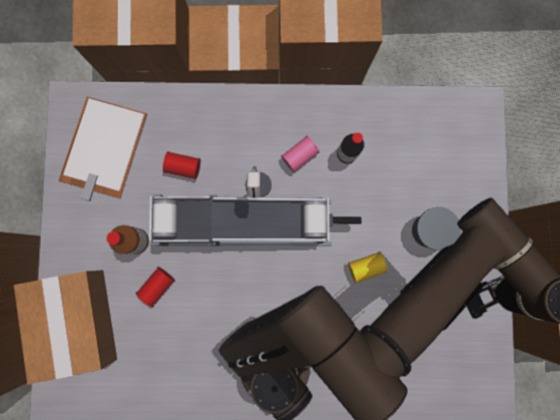

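Run:
```python
import cv2
a=cv2.imread("pics/top0.png")[150:265,140:380];cv2.imwrite("pics/topc.png",cv2.resize(a,None,fx=3.3,fy=3.3,interpolation=cv2.INTER_CUBIC))
a=cv2.imread("pics/side0.png")[120:320,180:350];cv2.imwrite("pics/sidec.png",cv2.resize(a,None,fx=3,fy=3,interpolation=cv2.INTER_CUBIC))
```

```text
(no output)
```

View pics/topc.png

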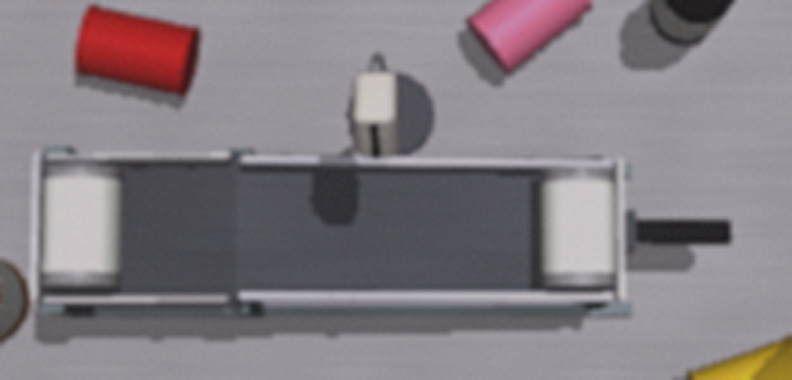

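View pics/sidec.png

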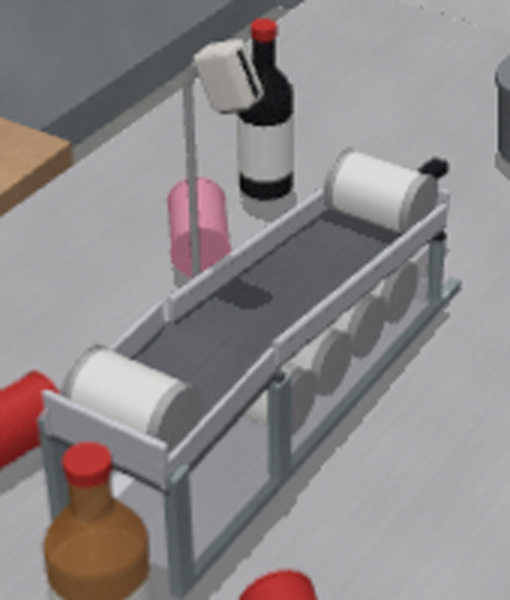

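```bash
cat > h.py <<'E'
import numpy as np, cv2
from plant import get_state, viewer, r
def ray(c,uv):
    p=cv2.undistortPoints(np.array([[uv]],float),c["K"],np.array(c["D"]))[0,0]
    R=np.array(c["R"]);d=R.T@np.array([p[0],p[1],1]);o=-R.T@np.array(c["t"])
    return o,d/np.linalg.norm(d)
def onz(c,uv,z):
    o,d=ray(c,uv);return o+d*(z-o[2])/d[2]
def tri(c1,a,c2,b):
    o1,d1=ray(c1,a);o2,d2=ray(c2,b)
    A=np.stack([d1,-d2],1);s,_,_,_=np.linalg.lstsq(A,o2-o1,rcond=None)
    p,q=o1+s[0]*d1,o2+s[1]*d2
    return (p+q)/2,np.linalg.norm(p-q)
def blob(mask,box):
    """largest component in box x0,y0,x1,y1"""
    m=np.zeros_like(mask);x0,y0,x1,y1=box;m[y0:y1,x0:x1]=mask[y0:y1,x0:x1]
    n,l,s,c=cv2.connectedComponentsWithStats(m.astype(np.uint8),connectivity=4)
    i=1+np.argmax(s[1:,4]);cn=cv2.findContours((l==i).astype(np.uint8),0,2)[0][0]
    return c[i],s[i],cv2.minAreaRect(cn)
E
python3 - <<'E'
from h import *
T=viewer.capture("top");S=viewer.capture("side")
def px(u,v): return (u/3.3+140-.35,v/3.3+150-.35)
def sx(u,v): return (u/3+180-.33,v/3+120-.33)
f=T["frame"].astype(int); mx=f.max(2)
c,s,rc=blob(mx<55,(331,205,372,235)); print("handle",c,s,rc)
b=cv2.boxPoints(rc)
for p in [c]+list(b): print(onz(T,p,0.1175).round(4))
hsv=cv2.cvtColor(T["frame"],cv2.COLOR_BGR2HSV)
w=(mx>165)
for bx in[(302,198,328,240),(150,198,178,240)]:
    c,s,rc=blob(mx>150,bx);print("tin",c,s,rc[1]); print(onz(T,c,.165),onz(T,c,.2))
# rack corners
print("box",tri(T,px(376,115),S,sx(228,78)))
print("slit",tri(T,px(376,140),S,sx(246,76)))
print("hinge near/far", tri(T,px(237,157),S,sx(170,307)), tri(T,px(240,300),S,sx(278,350)))
print("handle end", tri(T,px(731,232),S,sx(440,168)))
print("foot",onz(T,px(392,115),0.01))
print("frame feet", onz(S,sx(180,592),0),onz(S,sx(455,288),0))
print("stop wall", tri(T,px(37,152),S,sx(45,395)),tri(T,px(37,305),S,sx(165,448)))
print("endwall top",onz(T,px(621,160),.145),onz(T,px(621,300),.145))
print("side tin bits")
E
```

```text
handle [345.90361446 219.86144578] [333 217  28   7 166] ((346.5, 220.0), (6.0, 27.0), 90.0)
[ 0.4837 -0.2249  0.1175]
[ 0.4925 -0.1835  0.1175]
[ 0.4933 -0.2701  0.1175]
[ 0.4741 -0.27    0.1175]
[ 0.4732 -0.1835  0.1175]
tin [316.13239437 216.51549296] [302 198  26  42 710] (40.99999237060547, 24.999996185302734)
[ 0.4895161  -0.12574665  0.165     ] [ 0.48658472 -0.12303292  0.2       ]
tin [163.47020934 217.53623188] [153 201  22  34 621] (20.190813064575195, 33.09627914428711)
[0.48171154 0.34751088 0.165     ] [0.47895119 0.3398541  0.2       ]
box (array([0.56026086, 0.06194949, 0.36560745]), np.float64(0.003271416461228458))
slit (array([0.5384017 , 0.06134212, 0.37439997]), np.float64(0.003642550824711623))
hinge near/far (array([0.54499823, 0.19930229, 0.17201379]), np.float64(0.0017505733237126668)) (array([0.41346663, 0.19501695, 0.17171018]), np.float64(0.004199627047016033))
handle end (array([ 0.48722717, -0.27591295,  0.09893578]), np.float64(0.004277797734257447))
foot [0.61073031 0.06052857 0.01      ]
frame feet [0.41001933 0.37613601 0.        ] [ 0.41481776 -0.18786982  0.        ]
stop wall (array([0.547214  , 0.38326466, 0.18966479]), np.float64(0.0019704928576629163)) (array([0.4082052 , 0.37971783, 0.19093914]), np.float64(0.008190159081627483))
endwall top [ 0.54987123 -0.16419178  0.145     ] [ 0.41591537 -0.16416313  0.145     ]
side tin bits
```

Emit:
apply_moves(
  plan=[
    [0,[0,0,0],-0.92],
    [0,[0,0,0],-0.92],
    [0,[0,0,0],-0.92],
    [0,[0,0,0],-0.92],
    [0,[0,0,0],-0.92],
    [0,[0,0,0],-0.92],
    [0,[0,0,0],-0.92],
    [0,[0,0,0],-0.92],
    [0,[0,0,0],-0.92],
    [0,[0,0,0],-0.92],
    [0,[0,0,0],-0.92],
    [0,[0,0,0],-0.92],
  ],
  squeeze=30,
)

```text
time_s: 1.7
tcp_pos: [0.2756, -0.616, 0.2263]
eef_rot: [180.0, -0.0, -179.5]
contact_force: [-0.5, 0.1, -0.1]
gripper_width: 0.0874
```

Emit:
apply_moves(
  plan=[
    [0,[-0.3,0.5,0],0],
    [0,[-0.5,0.9,0],0],
    [0,[-0.5,0.9,0],0],
    [0,[-0.5,0.9,0],0],
    [0,[-0.5,0.9,0],0],
    [0,[-0.5,0.9,0],0],
    [0,[-0.5,0.9,0],0],
    [0,[-0.5,0.9,0],0],
    [0,[-0.4,0.8,0],0],
    [0,[0,0,0],0],
    [0,[0,0,0],0],
  ],
)

```text
time_s: 3.08
tcp_pos: [0.4833, -0.2347, 0.2265]
eef_rot: [180.0, -0.0, -179.6]
contact_force: [0.6, -0.4, 0.7]
gripper_width: 0.0878
```

Run:
```python
from h import *
for n in("side","top"):
    c=viewer.capture(n);f=c["frame"]
    a=f[130:290,230:430] if n=="top" else f[60:260,180:430]
    cv2.imwrite(f"pics/{n}1.png",cv2.resize(a,None,fx=3,fy=3,interpolation=cv2.INTER_CUBIC))
print(get_state()["tcp_pos"])
```

```text
[ 0.48294346 -0.23545724  0.22648225]
```

View pics/side1.png

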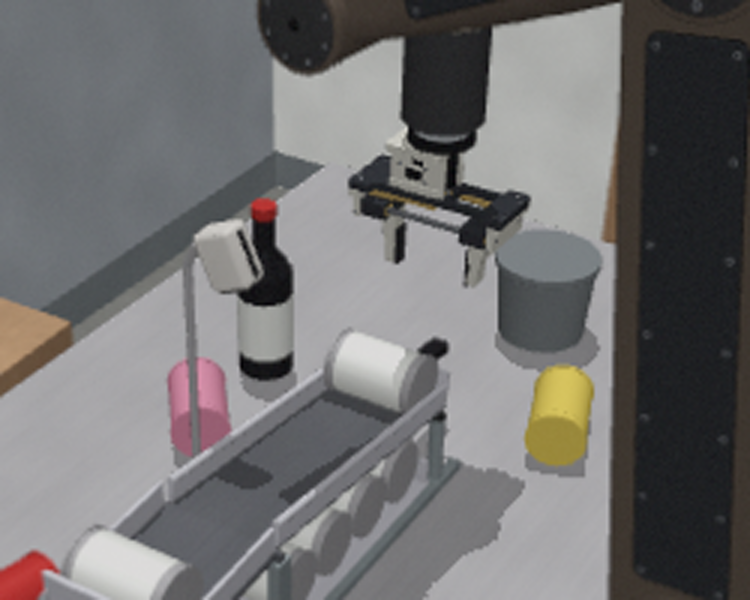

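View pics/top1.png

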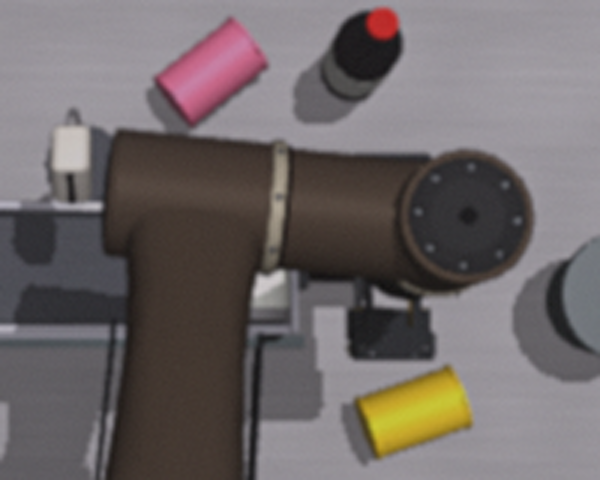

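Run:
```python
from h import *
T=viewer.capture("top");S=viewer.capture("side")
cv2.imwrite("pics/side1f.png",S["frame"])
print(tri(T,(230+110/3,130+190/3),S,(180+295/3,60+30/3)))
print(tri(T,(230+470/3,130+215/3),S,(180+445/3,60-40/3)))
print(get_state()["joints"])
```

```text
(array([0.50585459, 0.02111679, 0.5993283 ]), np.float64(0.0021945500462324224))
(array([ 0.49488223, -0.25342219,  0.58412396]), np.float64(0.010209640679949058))
[-5.09569772e+00  7.58540127e+00 -1.66902945e+01  4.75144135e-04
 -6.57333932e+01  5.36455919e+00]
```

View pics/side1f.png

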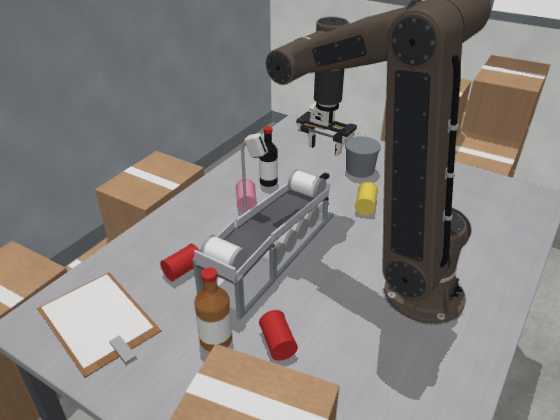

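Emit:
apply_moves(
  plan=[
    [0,[0,0,0.3],0],
    [0,[0,0,0.5],0],
    [0,[0,0,0.5],0],
    [0,[0,0,0.5],0],
    [0,[0,0,0.4],0],
    [0,[0,0,0.3],0],
    [0,[0,0,0.24],0],
    [0,[0,0,0],0],
    [0,[0,0,0],0],
  ],
)

```text
time_s: 4.4
tcp_pos: [0.4838, -0.235, 0.0901]
eef_rot: [-180.0, 0.0, -179.6]
contact_force: [-1.2, -0.2, 0.4]
gripper_width: 0.0874
```

Run:
```python
from h import *
c=viewer.capture("side");cv2.imwrite("pics/side2.png",cv2.resize(c["frame"][60:260,180:430],None,fx=3,fy=3,interpolation=cv2.INTER_CUBIC))
```

```text
(no output)
```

View pics/side2.png

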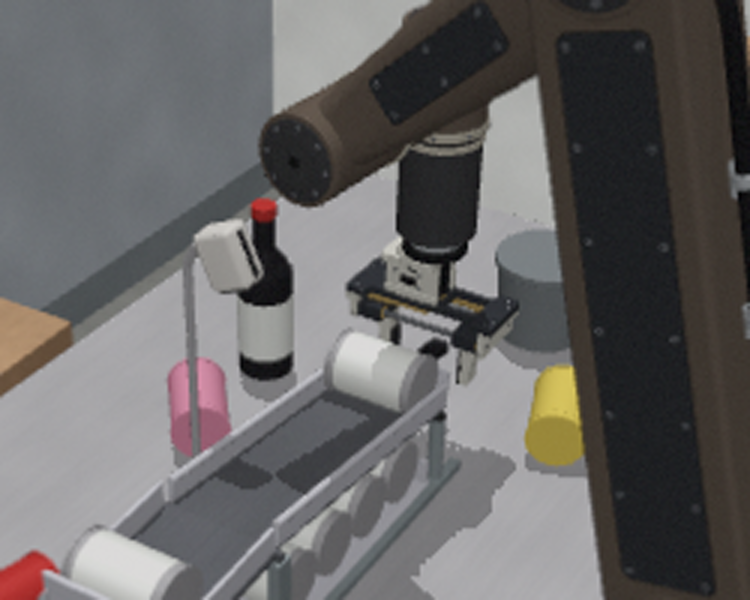

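Emit:
apply_moves(
  plan=[
    [255,[0,0,0],0],
    [255,[0,0,0],0],
    [255,[0,0,0],0],
    [255,[0,0,0],0],
    [255,[0,0,0],0],
    [255,[0,0,0],0],
  ],
  squeeze=30,
)

```text
time_s: 5.2
tcp_pos: [0.4834, -0.2348, 0.0895]
eef_rot: [180.0, -0.0, -179.6]
contact_force: [0.2, 0.1, -0.6]
gripper_width: 0.0333
```

Emit:
apply_moves(
  plan=[
    [255,[0,0,0],0],
    [255,[0,0,0],0],
    [255,[0,0,0],0],
  ],
)

```text
time_s: 5.58
tcp_pos: [0.4868, -0.2349, 0.0899]
eef_rot: [-180.0, 0.3, -179.6]
contact_force: [9.7, -1.7, -8.1]
gripper_width: 0.0236
```

Emit:
apply_moves(
  plan=[
    [255,[-0.08,0,0],0],
    [255,[0,0,0],0],
    [255,[0,0,0],0],
  ],
)

```text
time_s: 5.95
tcp_pos: [0.4867, -0.2348, 0.0895]
eef_rot: [180.0, -0.1, -179.7]
contact_force: [-3.4, 0.2, 1.3]
gripper_width: 0.0237
```

Emit:
apply_moves(
  plan=[
    [255,[0.02,0,-0.06],0],
    [255,[0,0,-0.12],0],
    [255,[0,-0.01,-0.14],0],
    [255,[0,-0.01,-0.14],0],
    [255,[0,-0.01,-0.14],0],
    [255,[0,-0.01,-0.14],0],
    [255,[0,0,-0.12],0],
    [255,[0,0,-0.09],0],
    [255,[0,0,-0.05],0],
    [255,[0,0,0],0],
    [255,[0,0,0],0],
  ],
)

```text
time_s: 7.32
tcp_pos: [0.4867, -0.2365, 0.1396]
eef_rot: [180.0, 0.0, -179.6]
contact_force: [5.3, 2.2, -9.0]
gripper_width: 0.024
```

```bash
cat > m.py <<'E'
from h import *
def look(name=None):
    t=get_state()["time_s"];S=viewer.capture("side");f=S["frame"]
    if name: cv2.imwrite(f"pics/{name}.png",cv2.resize(f[100:290,180:380],None,fx=3,fy=3,interpolation=cv2.INTER_CUBIC))
    return t,S
E
python3 - <<'E'
from m import *
t,S=look("side3");s=get_state();print(t,s["tcp_pos"],s["contact_force"],s["moment"])
E
```

```text
7.325 [ 0.48676615 -0.23646184  0.13959595] [ 4.47205674  1.38433575 -8.31286561] [ 0.31957108 -1.80870038  0.10946412]
```

View pics/side3.png

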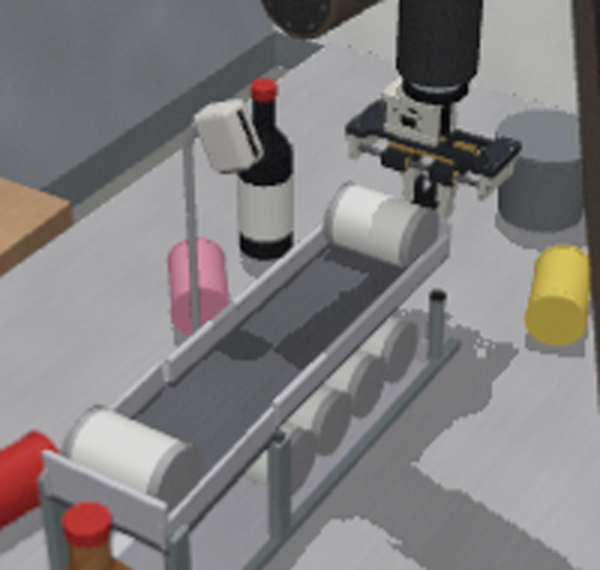

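```bash
cat >> m.py <<'E'
HY=0.198; ZL=None
Z0=0.0895; L=0.436
def slope():
    s=get_state(); th=np.arcsin((s["tcp_pos"][2]-Z0)/L-np.sin(.12)) if False else np.arcsin((s["tcp_pos"][2]-Z0)/L-0.1197)
    return th
def tiny(S,th,xs=(0.465,0.475,0.485,0.495,0.505),lo=-0.16,hi=0.19,dbg=False):
    g=cv2.cvtColor(S["frame"],cv2.COLOR_BGR2GRAY).astype(np.float32)
    ys=np.arange(hi,lo,-0.0005);out=[]
    for x in xs:
        P=np.stack([np.full_like(ys,x),ys,0.15+np.where(ys<HY,np.tan(th)*(HY-ys),-.05*(ys-HY))],1)
        uv=cv2.projectPoints(P,cv2.Rodrigues(np.array(S["R"]))[0],np.array(S["t"]),S["K"],np.array(S["D"]))[0][:,0].astype(np.float32)
        v=cv2.remap(g,uv[None,:,0],uv[None,:,1],cv2.INTER_LINEAR)[0]
        if dbg: print(x,v[::20].astype(int))
        i=np.argmax(v>125)
        if v[i]<=125: continue
        o,d=ray(S,uv[i]); 
        # centre (yc, zc) with zc=floor+r ; ray in yz: distance = r
        dy,dz=d[1],d[2];n=np.hypot(dy,dz)
        from scipy.optimize import brentq
        def F(yc):
            if yc<HY: cy,cz=yc-np.sin(th)*0,0.15+np.tan(th)*(HY-yc)+.037/np.cos(th)
            else: cy,cz=yc,0.15-.05*(yc-HY)+.037
            return ((cy-o[1])*dz-(cz-o[2])*dy)/n
        k=[]
        for sg in(1,-1):
            try:k.append(brentq(lambda y:F(y)-sg*.037,ys[i]-.15,ys[i]+.15))
            except ValueError: pass
        out.append((ys[i],min(k)))
    return np.array(out)
def track(name=None):
    t,S=look(name);th=slope();o=tiny(S,th);s=get_state()
    print("t %.2f th %.4f z %.4f fz %.1f tin"%(t,th,s["tcp_pos"][2],s["contact_force"][2]),o[:,1].round(4) if len(o) else None,"med %.4f"%np.median(o[:,1]))
E
python3 - <<'E'
from m import *
t,S=look();print(-np.array(S["R"]).T@S["t"]);o=tiny(S,slope(),dbg=True);print(o)
track()
E
```

```text
[-0.23152959  1.15682296  1.14030358]
0.465 [ 96  96  95  96  95  95  94  94  94  64  64  65  64  65  65  66  67  64
  65  64  65  64  65  66  66  63  65  64  65  65  79 132 107 111 105]
0.475 [ 97  97  97  97  97  96  95  94  95  85  64  65  65  64  66  64  65  66
  67  67  66  66  67  69  81  77  77  68  67  67  81 133 147 158 129]
0.485 [ 97  96  96  96  97  96  96  95  94  92  64  64  64  66  68  70  73  70
  83  79  91  95  80  96  97  97  98  73  66  66  80 133 147 160 170]
0.495 [ 98  98  97  97  95  95  95  84  67  67  68  92  92  92  93  94  93  95
  94  94  96  95  95  96  97  97  99  77  69  67  80 134 148 160 169]
0.505 [ 99  98  97  96  96  96  91  63  64  64  63  93  93  93  93  94  94  95
  94  95  95  96  96  96  97  98  99  80  66  67  83 134 147 160 169]
[[-0.1165     -0.12928782]
 [-0.117      -0.12978393]
 [-0.1175     -0.13028006]
 [-0.1175     -0.13027997]
 [-0.1175     -0.13027997]]
t 7.42 th -0.0048 z 0.1396 fz -8.6 tin [-0.1293 -0.1298 -0.1303 -0.1303 -0.1303] med -0.1303
```

Emit:
apply_moves(
  plan=[
    [255,[0,0,-0.07],0],
    [255,[0,0,-0.06],0],
    [255,[0,0,0],0],
    [255,[0,0,0],0],
    [255,[0,0,0],0],
    [255,[0,0,0],0],
  ],
)

```text
time_s: 8.22
tcp_pos: [0.4868, -0.2363, 0.146]
eef_rot: [180.0, 0.0, -179.6]
contact_force: [5.5, 2.8, -8.9]
gripper_width: 0.0238
```

```bash
sed -i 's/v>125/v>112/; s/v\[i\]<=125/v[i]<=112/' m.py
python3 - <<'E'
from m import *
track();track()
E
```

```text
t 8.22 th 0.0099 z 0.1460 fz -9.5 tin [-0.1265 -0.127  -0.1275 -0.127  -0.127 ] med -0.1270
t 8.28 th 0.0099 z 0.1460 fz -8.8 tin [-0.1265 -0.127  -0.1275 -0.1275 -0.127 ] med -0.1270
```

Emit:
apply_moves(
  plan=[
    [255,[0,0,0],0],
    [255,[0,0,0],0],
    [255,[0,0,0],0],
  ],
)

```text
time_s: 8.7
tcp_pos: [0.4867, -0.2363, 0.146]
eef_rot: [180.0, 0.0, -179.6]
contact_force: [5.6, 2.4, -9.4]
gripper_width: 0.0236
```

Run:
```python
from m import *
track()
```

```text
t 8.70 th 0.0099 z 0.1460 fz -8.8 tin [-0.127  -0.1265 -0.1275 -0.127  -0.127 ] med -0.1270
```

Emit:
apply_moves(
  plan=[
    [255,[0,0,-0.08],0],
    [255,[0,0,0],0],
    [255,[0,0,0],0],
    [255,[0,0,0],0],
  ],
)

```text
time_s: 9.25
tcp_pos: [0.4867, -0.2362, 0.15]
eef_rot: [180.0, 0.0, -179.6]
contact_force: [5.6, 3.3, -9.4]
gripper_width: 0.0239
```

Run:
```python
from m import *
track("side4")
```

```text
t 9.25 th 0.0190 z 0.1500 fz -7.9 tin [-0.1229 -0.1224 -0.1224 -0.1224 -0.1229] med -0.1224
```

View pics/side4.png

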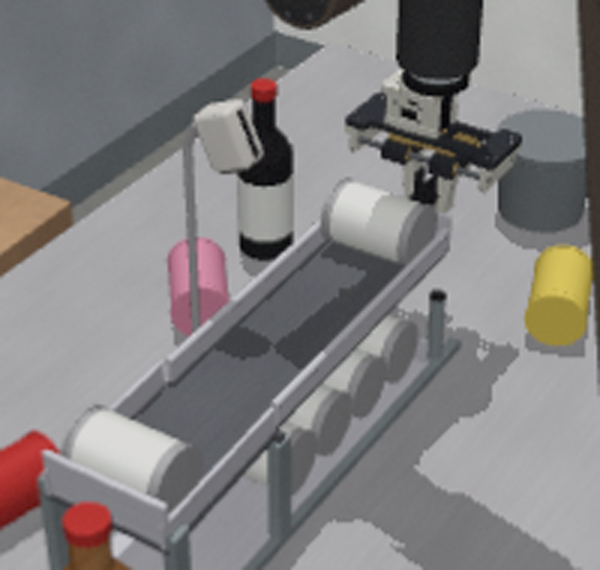

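Emit:
apply_moves(
  plan=[
    [255,[0,0,0],0],
    [255,[0,0,0],0],
    [255,[0,0,0],0],
  ],
)

```text
time_s: 9.68
tcp_pos: [0.4867, -0.2362, 0.15]
eef_rot: [180.0, 0.0, -179.6]
contact_force: [4.9, 2.5, -9.0]
gripper_width: 0.0237
```

Run:
```python
from m import *
track()
```

```text
t 9.68 th 0.0190 z 0.1500 fz -8.7 tin [-0.1125 -0.113  -0.113  -0.112  -0.1115] med -0.1125
```

Emit:
apply_moves(
  plan=[
    [255,[0,0,0],0],
    [255,[0,0,0],0],
    [255,[0,0,0],0],
    [255,[0,0,0],0],
    [255,[0,0,0],0],
    [255,[0,0,0],0],
    [255,[0,0,0],0],
  ],
)

```text
time_s: 10.6
tcp_pos: [0.4868, -0.2362, 0.15]
eef_rot: [180.0, 0.0, -179.6]
contact_force: [5.1, 3.6, -8.7]
gripper_width: 0.0238
```

```bash
sed -i 's/^Z0=.*/Z0=0.0947; L=0.436/' m.py
python3 - <<'E'
from m import *
track();track()
E
```

```text
t 10.60 th 0.0072 z 0.1500 fz -8.2 tin [-0.0775 -0.077  -0.0775 -0.0775 -0.0765] med -0.0775
t 10.65 th 0.0072 z 0.1500 fz -8.1 tin [-0.0745 -0.074  -0.074  -0.0735 -0.074 ] med -0.0740
```

Emit:
apply_moves(
  plan=[
    [255,[0,0,0],0],
    [255,[0,0,0],0],
    [255,[0,0,0],0],
    [255,[0,0,0.04],0],
    [255,[0,0,0.04],0],
    [255,[0,0,0],0],
    [255,[0,0,0],0],
    [255,[0,0,0],0],
  ],
)

```text
time_s: 11.7
tcp_pos: [0.4868, -0.2363, 0.1463]
eef_rot: [180.0, 0.0, -179.6]
contact_force: [4.3, 1.9, -6.2]
gripper_width: 0.024
```

Run:
```python
from m import *
track();track();track()
```

```text
t 11.70 th -0.0015 z 0.1463 fz -6.0 tin [-0.0132 -0.0137 -0.0137 -0.0122 -0.0137] med -0.0137
t 11.75 th -0.0015 z 0.1463 fz -6.9 tin [-0.0107 -0.0112 -0.0107 -0.0107 -0.0102] med -0.0107
t 11.80 th -0.0014 z 0.1463 fz -7.8 tin [-0.0087 -0.0092 -0.0087 -0.0082 -0.0092] med -0.0087
```

Emit:
apply_moves(
  plan=[
    [255,[0,0,0],0],
    [255,[0,0,0],0],
    [255,[0,0,0],0],
    [255,[0,0,0],0],
    [255,[0,0,0],0],
  ],
)

```text
time_s: 12.48
tcp_pos: [0.4867, -0.2363, 0.1463]
eef_rot: [180.0, 0.0, -179.6]
contact_force: [4.2, 2.4, -7.0]
gripper_width: 0.0236
```

Run:
```python
from m import *
track();track()
```

```text
t 12.47 th -0.0013 z 0.1463 fz -6.0 tin [0.0126 0.0136 0.0126 0.0131 0.014 ] med 0.0131
t 12.53 th -0.0014 z 0.1463 fz -6.9 tin [0.0145 0.014  0.0145 0.015  0.014 ] med 0.0145
```

Emit:
apply_moves(
  plan=[
    [255,[0,0,-0.04],0],
    [255,[0,0,0],0],
    [255,[0,0,0],0],
    [255,[0,0,0],0],
    [255,[0,0,0],0],
  ],
)

```text
time_s: 13.2
tcp_pos: [0.4867, -0.2363, 0.1482]
eef_rot: [180.0, 0.0, -179.6]
contact_force: [4.5, 3.8, -6.1]
gripper_width: 0.0237
```

Run:
```python
from m import *
track();track()
```

```text
t 13.20 th 0.0032 z 0.1483 fz -6.7 tin [0.028  0.027  0.0275 0.028  0.027 ] med 0.0275
t 13.25 th 0.0032 z 0.1483 fz -7.0 tin [0.0285 0.029  0.0285 0.0285 0.029 ] med 0.0285
```

Emit:
apply_moves(
  plan=[
    [255,[0,0,0],0],
    [255,[0,0,0],0],
    [255,[0,0,0],0],
    [255,[0,0,0],0],
    [255,[0,0,0],0],
    [255,[0,0,0],0],
  ],
)

```text
time_s: 14.05
tcp_pos: [0.4867, -0.2362, 0.1483]
eef_rot: [180.0, 0.0, -179.6]
contact_force: [5.1, 3.2, -6.3]
gripper_width: 0.0238
```

Run:
```python
from m import *
track();track()
```

```text
t 14.05 th 0.0032 z 0.1483 fz -6.0 tin [0.0468 0.0473 0.0463 0.0473 0.0463] med 0.0468
t 14.10 th 0.0032 z 0.1483 fz -7.7 tin [0.0478 0.0478 0.0478 0.0483 0.0478] med 0.0478
```

Emit:
apply_moves(
  plan=[
    [255,[0,0,0.03],0],
    [255,[0,0,0],0],
    [255,[0,0,0],0],
    [255,[0,0,0],0],
    [255,[0,0,0],0],
    [255,[0,0,0],0],
    [255,[0,0,0],0],
  ],
)

```text
time_s: 15.02
tcp_pos: [0.4868, -0.2363, 0.1469]
eef_rot: [180.0, 0.0, -179.6]
contact_force: [5.5, 3.5, -4.6]
gripper_width: 0.0239
```

Run:
```python
from m import *
track();track()
```

```text
t 15.03 th -0.0001 z 0.1469 fz -6.4 tin [0.0656 0.0651 0.0656 0.0651 0.0656] med 0.0656
t 15.07 th -0.0000 z 0.1469 fz -6.6 tin [0.0656 0.0661 0.0656 0.0661 0.0656] med 0.0656
```

Emit:
apply_moves(
  plan=[
    [255,[0,0,0],0],
    [255,[0,0,0],0],
    [255,[0,0,0],0],
    [255,[0,0,0],0],
  ],
)

```text
time_s: 15.62
tcp_pos: [0.4868, -0.2363, 0.1469]
eef_rot: [180.0, 0.1, -179.6]
contact_force: [5.0, 4.1, -6.5]
gripper_width: 0.0237
```

Run:
```python
from m import *
track("side5");T=viewer.capture("top");cv2.imwrite("pics/top5.png",cv2.resize(T["frame"][150:265,140:380],None,fx=3.3,fy=3.3,interpolation=cv2.INTER_CUBIC))
```

```text
t 15.62 th -0.0000 z 0.1469 fz -6.4 tin [0.0695 0.0685 0.0695 0.0685 0.0695] med 0.0695
```

View pics/side5.png

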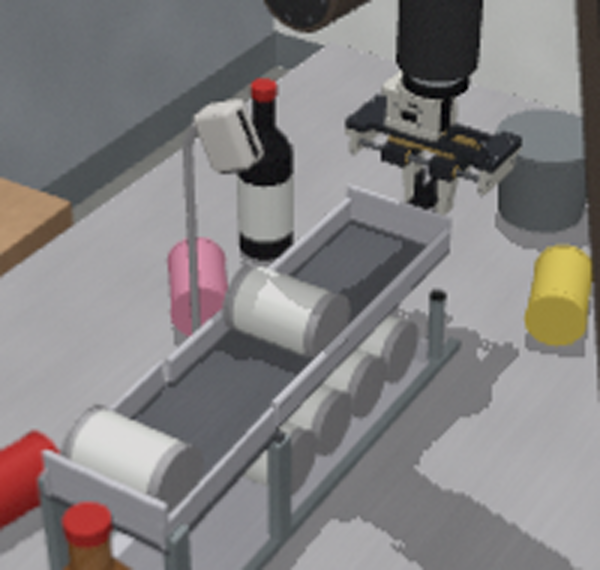

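View pics/top5.png

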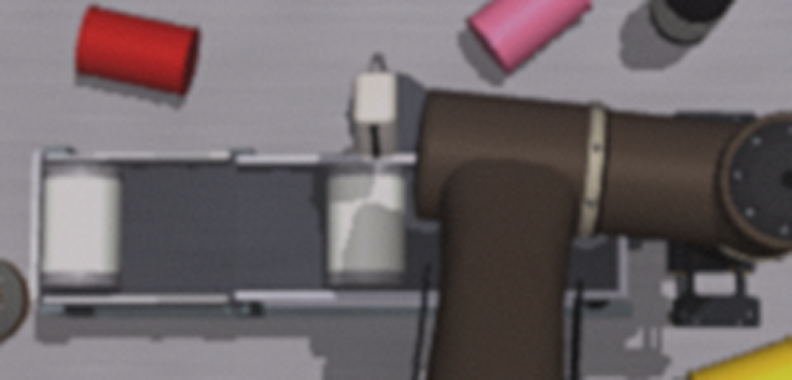

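Run:
```python
from m import *
T=viewer.capture("top")
def px(u,v): return (u/3.3+140-.35,v/3.3+150-.35)
for u in(328,366,405): print(onz(T,px(u,225),.187))
for u in(355,376,398): print(onz(T,px(u,110),.37))
print(onz(T,px(43,225),.18),onz(T,px(121,225),.18))
track()
```

```text
[0.48130727 0.11217582 0.187     ]
[0.48165102 0.07694907 0.187     ]
[0.48200461 0.04077085 0.187     ]
[0.5621848 0.0782947 0.37     ]
[0.56237059 0.06096503 0.37      ]
[0.56256496 0.04280336 0.37      ]
[0.47930154 0.37713895 0.18      ] [0.47999848 0.30494211 0.18      ]
t 15.78 th -0.0001 z 0.1468 fz -5.2 tin [0.07   0.0695 0.0695 0.0705 0.0695] med 0.0695
```

Emit:
apply_moves(
  plan=[
    [255,[0,0,0.04],0],
    [255,[0,0,0],0],
    [255,[0,0,0],0],
    [255,[0,0,0],0],
    [255,[0,0,0],0],
    [255,[0,0,0],0],
  ],
)

```text
time_s: 16.58
tcp_pos: [0.4867, -0.2364, 0.1448]
eef_rot: [180.0, 0.0, -179.6]
contact_force: [5.0, 3.2, -5.4]
gripper_width: 0.024
```

Run:
```python
from m import *
track();track()
```

```text
t 16.57 th -0.0047 z 0.1449 fz -5.3 tin [0.0695 0.07   0.07   0.07   0.0704] med 0.0700
t 16.62 th -0.0047 z 0.1449 fz -5.7 tin [0.0695 0.0699 0.07   0.07   0.0709] med 0.0700
```

Emit:
apply_moves(
  plan=[
    [255,[0,0,0.03],0],
    [255,[0,0,0],0],
    [255,[0,0,0],0],
    [255,[0,0,0],0],
  ],
)

```text
time_s: 17.18
tcp_pos: [0.4868, -0.2364, 0.1434]
eef_rot: [180.0, 0.1, -179.6]
contact_force: [3.5, 2.9, -4.8]
gripper_width: 0.0236
```

Run:
```python
from m import *
track()
```

```text
t 17.18 th -0.0080 z 0.1434 fz -5.3 tin [0.0694 0.0699 0.0704 0.0699 0.0704] med 0.0699
```

Emit:
apply_moves(
  plan=[
    [255,[0,0,0.03],0],
    [255,[0,0,0],0],
    [255,[0,0,0],0],
    [255,[0,0,0],0],
  ],
)

```text
time_s: 17.73
tcp_pos: [0.4867, -0.2364, 0.1418]
eef_rot: [180.0, 0.0, -179.6]
contact_force: [4.5, 2.2, -4.4]
gripper_width: 0.0241
```

Run:
```python
from m import *
track("side6")
```

```text
t 17.73 th -0.0116 z 0.1418 fz -4.2 tin [0.0698 0.0693 0.0698 0.0693 0.0698] med 0.0698
```

View pics/side6.png

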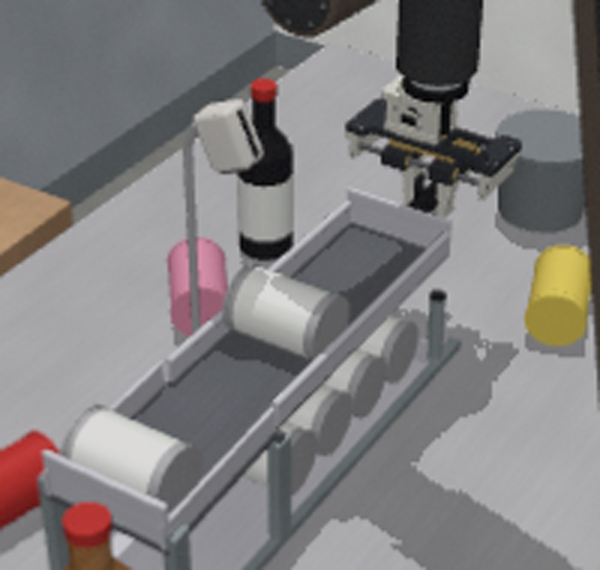

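Run:
```python
import cv2,numpy as np
ims={n:cv2.cvtColor(cv2.imread(f"pics/side{n}.png"),6).astype(np.float32) for n in(3,4,5,6)}
reg={"grip":(345,75,530,190),"wallcorner":(405,205,460,255),"farcorner":(340,185,420,225)}
for k,(a,b,c,d) in reg.items():
  for i,j in((3,4),(4,5),(4,6),(5,6)):
    t=ims[i][b:d,a:c];R=cv2.matchTemplate(ims[j][b-12:d+12,a-12:c+12],t,cv2.TM_CCOEFF_NORMED);_,v,_,l=cv2.minMaxLoc(R);print(k,i,j,(l[0]-12,l[1]-12),round(v,3))
```

```text
grip 3 4 (0, -8) 0.983
grip 4 5 (0, 2) 0.987
grip 4 6 (0, 6) 0.988
grip 5 6 (0, 4) 0.989
wallcorner 3 4 (-1, -4) 0.977
wallcorner 4 5 (0, 2) 0.689
wallcorner 4 6 (0, 5) 0.683
wallcorner 5 6 (0, 3) 0.993
farcorner 3 4 (-1, -4) 0.983
farcorner 4 5 (3, -12) 0.704
farcorner 4 6 (3, -12) 0.724
farcorner 5 6 (0, 3) 0.998
```

Run:
```python
from m import *
t,S=look();s=get_state()
track()
P0=cv2.cvtColor(cv2.resize(cv2.imread("pics/side0.png")[100:290,180:380],None,fx=3,fy=3,interpolation=cv2.INTER_CUBIC),6).astype(np.float32)
a,b,c,d=405,205,452,262
def proj(P):return cv2.projectPoints(np.array([P]),cv2.Rodrigues(np.array(S["R"]))[0],np.array(S["t"]),S["K"],np.array(S["D"]))[0][0,0]
def corner(th,x=.4155):
    y=HY+.003-.366*np.cos(th)-.043*np.sin(th)*-1; z=.15+.366*np.sin(th)+.043*np.cos(th)
    return ((proj((x,y,z))-[180,100])*3+1)
for th in(-.12,-.02,-.01,0,.01,.02):print(th,corner(th).round(1))
for n in(3,4,5,6):
    I=cv2.cvtColor(cv2.imread(f"pics/side{n}.png"),6).astype(np.float32)
    tt=I[b:d,a:c]
    R=cv2.matchTemplate(P0[b-5:d+60,a-12:c+12],tt,cv2.TM_CCOEFF_NORMED);_,v,_,l=cv2.minMaxLoc(R);print(n,(l[0]-12,l[1]-5),round(v,3))
cv2.imwrite("pics/cmp.png",np.hstack([P0[180:330,380:480],cv2.cvtColor(cv2.imread("pics/side4.png"),6)[180:330,380:480],cv2.cvtColor(cv2.imread("pics/side5.png"),6)[180:330,380:480],cv2.cvtColor(cv2.imread("pics/side6.png"),6)[180:330,380:480]]))
```

```text
t 17.82 th -0.0116 z 0.1418 fz -5.7 tin [0.0698 0.0693 0.0698 0.0693 0.0698] med 0.0698
-0.12 [453.7 253.8]
-0.02 [454.9 227.5]
-0.01 [455.  224.9]
0 [455.  222.3]
0.01 [455.  219.8]
0.02 [455.  217.2]
3 (0, 26) 0.838
4 (2, 29) 0.819
5 (4, 25) 0.511
6 (6, 22) 0.57[ WARN:0@3.665] global loadsave.cpp:1063 imwrite_ Unsupported depth image for selected encoder is fallbacked to CV_8U.
```

View pics/cmp.png

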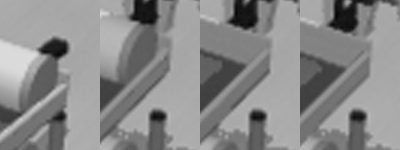

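Emit:
apply_moves(
  plan=[
    [255,[0,0,0.04],0],
    [255,[0,0,0],0],
    [255,[0,0,0],0],
    [255,[0,0,0],0],
  ],
)

```text
time_s: 18.38
tcp_pos: [0.4868, -0.2365, 0.1398]
eef_rot: [180.0, 0.0, -179.6]
contact_force: [4.0, 3.6, -4.1]
gripper_width: 0.0237
```

```bash
sed -i 's/^Z0=.*/Z0=0.0927; L=0.436/' m.py;python3 - <<'E'
from m import *
track();track()
E
```

```text
t 18.38 th -0.0118 z 0.1398 fz -4.7 tin [0.0698 0.0693 0.0703 0.0703 0.0703] med 0.0703
t 18.43 th -0.0118 z 0.1398 fz -4.9 tin [0.0698 0.0693 0.0703 0.0708 0.0703] med 0.0703
```

Emit:
apply_moves(
  plan=[
    [255,[0,0,0.03],0],
    [255,[0,0,0],0],
    [255,[0,0,0],0],
    [255,[0,0,0],0],
  ],
)

```text
time_s: 18.98
tcp_pos: [0.4867, -0.2365, 0.1383]
eef_rot: [180.0, 0.0, -179.6]
contact_force: [4.8, 2.1, -4.7]
gripper_width: 0.0235
```

Run:
```python
from m import *
track();track()
```

```text
t 18.98 th -0.0152 z 0.1383 fz -4.6 tin [0.0698 0.0698 0.0698 0.0703 0.0698] med 0.0698
t 19.02 th -0.0152 z 0.1383 fz -4.4 tin [0.0698 0.0698 0.0698 0.0703 0.0698] med 0.0698
```

Emit:
apply_moves(
  plan=[
    [255,[0,0,0.05],0],
    [255,[0,0,0],0],
    [255,[0,0,0],0],
  ],
)

```text
time_s: 19.45
tcp_pos: [0.4868, -0.2366, 0.1356]
eef_rot: [180.0, 0.0, -179.6]
contact_force: [4.6, 3.2, -4.4]
gripper_width: 0.0236
```

Run:
```python
from m import *
track("side7");track()
ims={n:cv2.cvtColor(cv2.imread(f"pics/side{n}.png"),6).astype(np.float32) for n in(5,6,7)}
a,b,c,d=(405,205,460,255)
for i,j in((5,6),(5,7)):
    R=cv2.matchTemplate(ims[j][b-12:d+22,a-12:c+12],ims[i][b:d,a:c],cv2.TM_CCOEFF_NORMED);_,v,_,l=cv2.minMaxLoc(R);print(i,j,(l[0]-12,l[1]-12),round(v,3))
```

```text
t 19.45 th -0.0213 z 0.1356 fz -4.2 tin [0.0687 0.0677 0.0687 0.0677 0.0682] med 0.0682
t 19.50 th -0.0213 z 0.1356 fz -4.6 tin [0.0672 0.0677 0.0672 0.0677 0.0682] med 0.0677
5 6 (0, 3) 0.993
5 7 (0, 6) 0.974
```

View pics/side7.png

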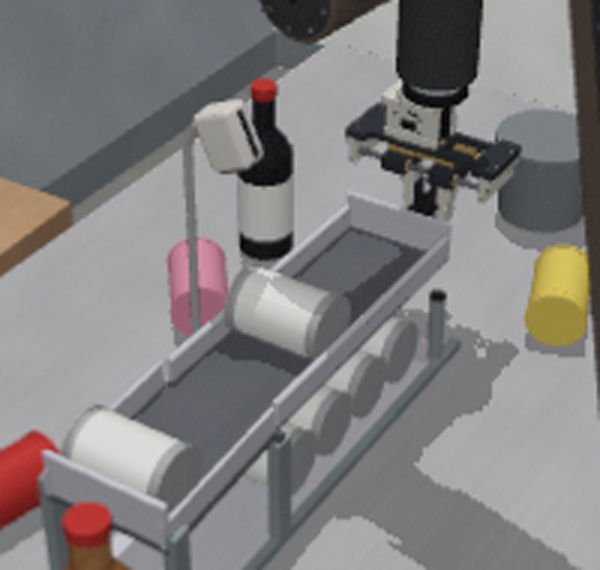

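Emit:
apply_moves(
  plan=[
    [255,[0,0,0],0],
    [255,[0,0,0],0],
  ],
)

```text
time_s: 19.8
tcp_pos: [0.4867, -0.2366, 0.1356]
eef_rot: [180.0, 0.0, -179.7]
contact_force: [4.1, 2.8, -3.7]
gripper_width: 0.0237
```

Run:
```python
from m import *
track()
```

```text
t 19.80 th -0.0213 z 0.1356 fz -5.2 tin [0.0627 0.0627 0.0627 0.0627 0.0627] med 0.0627
```

Emit:
apply_moves(
  plan=[
    [255,[0,0,-0.12],0],
    [255,[0,0,0],0],
    [255,[0,0,0],0],
    [255,[0,0,0],0],
  ],
)

```text
time_s: 20.35
tcp_pos: [0.4867, -0.2365, 0.1415]
eef_rot: [180.0, 0.0, -179.6]
contact_force: [5.2, 3.5, -4.2]
gripper_width: 0.0237
```

Run:
```python
from m import *
track()
```

```text
t 20.35 th -0.0079 z 0.1415 fz -6.0 tin [0.057  0.0575 0.057  0.0575 0.058 ] med 0.0575
```

Emit:
apply_moves(
  plan=[
    [255,[0,0,0],0],
    [255,[0,0,0],0],
    [255,[0,0,0],0],
    [255,[0,0,0],0],
  ],
)

```text
time_s: 20.9
tcp_pos: [0.4867, -0.2365, 0.1415]
eef_rot: [180.0, 0.0, -179.6]
contact_force: [5.9, 3.9, -5.5]
gripper_width: 0.0235
```

Run:
```python
from m import *
track()
T=viewer.capture("top");cv2.imwrite("pics/top8.png",cv2.resize(T["frame"][150:265,140:380],None,fx=3.3,fy=3.3,interpolation=cv2.INTER_CUBIC))
g=cv2.cvtColor(T["frame"],6)
for v in(205,212,228): print(g[v,225:275])
```

```text
t 20.90 th -0.0079 z 0.1415 fz -7.3 tin [0.057  0.0575 0.057  0.0575 0.058 ] med 0.0575
[ 75  76  74  77  76  76  76  76  74  67  53  51  50  52  51  53  50  54
  76 108 123 133 139 143 148 152 154 161 177 193 197 196 196 196 197 197
 198 196 186 157  99  47  44  51  56  58  57  58  55  49]
[ 78  77  77  78  76  78  77  76  76  66  55  51  51  52  52  51  51  53
  79 119 142 159 172 175 164 156 156 159 159 159 158 157 155 157 161 169
 169 176 180 164 116  53  36  40  44  44  42  41  32  30]
[ 75  75  76  76  75  75  74  77  75  76  76  77  77  76  77  77  64  57
  79 107 123 132 139 142 146 151 155 157 158 157 156 156 155 151 149 145
 138 131 124 113 100  78  56  51  50  50  50  48  39  31]
```

View pics/top8.png

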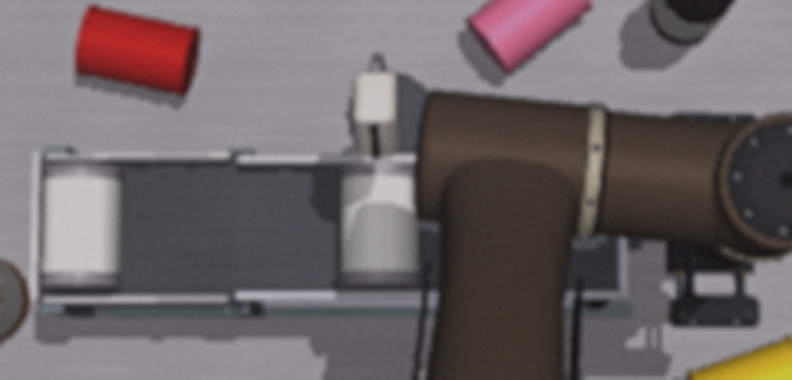

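Emit:
apply_moves(
  plan=[
    [255,[0,0,0],0],
    [255,[0,0,0],0],
    [255,[0,0,0],0],
    [255,[0,0,0],0],
    [255,[0,0,0],0],
    [255,[0,0,0],0],
    [255,[0,0,0],0],
    [255,[0,0,0],0],
    [255,[0,0,0],0],
    [255,[0,0,0],0],
    [255,[0,0,0],0],
    [255,[0,0,0],0],
  ],
)

```text
time_s: 22.5
tcp_pos: [0.4868, -0.2365, 0.1415]
eef_rot: [180.0, 0.0, -179.6]
contact_force: [5.0, 4.5, -6.1]
gripper_width: 0.0239
```

Run:
```python
from m import *
track()
```

```text
t 22.50 th -0.0079 z 0.1415 fz -5.4 tin [0.057  0.0575 0.057  0.0575 0.058 ] med 0.0575
```

Emit:
apply_moves(
  plan=[
    [255,[0,0,0],0],
    [255,[0,0,0],0],
    [255,[0,0,0],0],
    [255,[0,0,0],0],
    [255,[0,0,0],0],
    [255,[0,0,0],0],
    [255,[0,0,0],0],
    [255,[0,0,0],0],
    [255,[0,0,0],0],
    [255,[0,0,0],0],
    [255,[0,0,0],0],
    [255,[0,0,0],0],
  ],
)

```text
time_s: 24.05
tcp_pos: [0.4867, -0.2365, 0.1415]
eef_rot: [180.0, 0.0, -179.6]
contact_force: [6.4, 3.7, -5.8]
gripper_width: 0.0237
```

Emit:
apply_moves(
  plan=[
    [255,[0,0,0],0],
    [255,[0,0,0],0],
    [255,[0,0,0],0],
    [255,[0,0,0],0],
    [255,[0,0,0],0],
    [255,[0,0,0],0],
    [255,[0,0,0],0],
    [255,[0,0,0],0],
    [255,[0,0,0],0],
    [255,[0,0,0],0],
    [255,[0,0,0],0],
    [255,[0,0,0],0],
  ],
)

```text
time_s: 25.55
tcp_pos: [0.4867, -0.2365, 0.1414]
eef_rot: [180.0, 0.0, -179.6]
contact_force: [4.5, 4.1, -5.2]
gripper_width: 0.0239
```

Emit:
apply_moves(
  plan=[
    [255,[0,0,0],0],
    [255,[0,0,0],0],
    [255,[0,0,0],0],
    [255,[0,0,0],0],
    [255,[0,0,0],0],
    [255,[0,0,0],0],
    [255,[0,0,0],0],
  ],
)

```text
time_s: 26.42
tcp_pos: [0.4867, -0.2365, 0.1414]
eef_rot: [180.0, 0.0, -179.6]
contact_force: [5.2, 3.7, -6.1]
gripper_width: 0.0239
```

Run:
```python
from m import *
track()
```

```text
t 26.43 th -0.0079 z 0.1414 fz -6.3 tin [0.057  0.0575 0.057  0.0575 0.058 ] med 0.0575
```

Emit:
apply_moves(
  plan=[
    [255,[0,0,-0.07],0],
    [255,[0,0,-0.07],0],
    [255,[0,0,-0.04],0],
    [255,[0,0,0],0],
    [255,[0,0,0],0],
    [255,[0,0,0],0],
    [255,[0,0,0],0],
  ],
)

```text
time_s: 27.35
tcp_pos: [0.4867, -0.2362, 0.1503]
eef_rot: [180.0, 0.0, -179.6]
contact_force: [5.8, 4.9, -6.2]
gripper_width: 0.0242
```

Run:
```python
from m import *
track();track()
```

```text
t 27.35 th 0.0124 z 0.1503 fz -6.6 tin [0.0663 0.0663 0.0673 0.0663 0.0673] med 0.0663
t 27.40 th 0.0124 z 0.1503 fz -5.7 tin [0.0678 0.0683 0.0678 0.0683 0.0688] med 0.0683
```

Emit:
apply_moves(
  plan=[
    [255,[0,0,0],0],
    [255,[0,0,0],0],
    [255,[0,0,0],0],
    [255,[0,0,0],0],
    [255,[0,0,0],0],
    [255,[0,0,0],0],
  ],
)

```text
time_s: 28.2
tcp_pos: [0.4867, -0.2362, 0.1504]
eef_rot: [180.0, 0.0, -179.6]
contact_force: [5.1, 5.9, -6.9]
gripper_width: 0.024
```

Run:
```python
from m import *
track();track()
```

```text
t 28.20 th 0.0125 z 0.1504 fz -5.4 tin [0.0994 0.0994 0.0999 0.0999 0.0999] med 0.0999
t 28.25 th 0.0125 z 0.1504 fz -6.2 tin [0.1024 0.1029 0.1024 0.1029 0.1019] med 0.1024
```

Emit:
apply_moves(
  plan=[
    [255,[0,0,0],0],
    [255,[0,0,0],0],
    [255,[0,0,0],0],
    [255,[0,0,0],0],
    [255,[0,0,0],0],
    [255,[0,0,0],0],
    [255,[0,0,0],0],
    [255,[0,0,0],0],
  ],
)

```text
time_s: 29.3
tcp_pos: [0.4867, -0.2362, 0.1505]
eef_rot: [180.0, 0.0, -179.6]
contact_force: [3.6, 5.2, -5.7]
gripper_width: 0.0238
```

Run:
```python
from m import *
track("side9")
```

```text
t 29.30 th 0.0127 z 0.1504 fz -5.3 tin [0.1707 0.1716 0.1711 0.1716 0.1711] med 0.1711
```

View pics/side9.png

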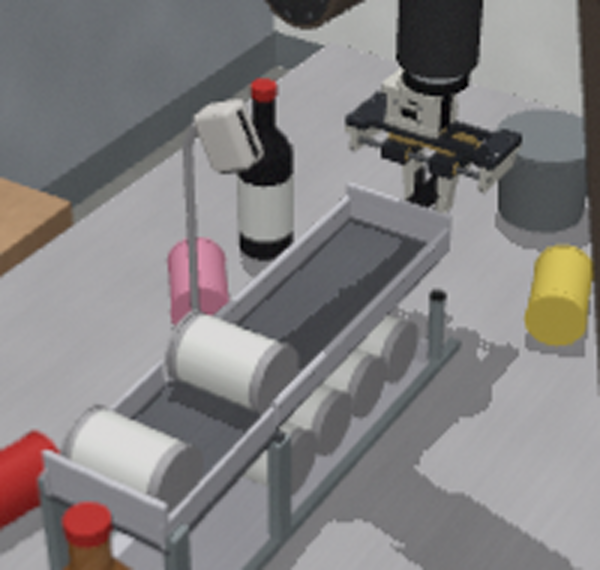

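Tin is nearing the hinge at about 0.08 m/s. I keep the tray as it is.

Emit:
apply_moves(
  plan=[
    [255,[0,0,0],0],
    [255,[0,0,0],0],
    [255,[0,0,0],0],
    [255,[0,0,0],0],
    [255,[0,0,0],0],
    [255,[0,0,0],0],
    [255,[0,0,0],0],
    [255,[0,0,0],0],
    [255,[0,0,0],0],
  ],
)

```text
time_s: 30.48
tcp_pos: [0.4868, -0.2362, 0.1505]
eef_rot: [180.0, 0.0, -179.6]
contact_force: [4.1, 5.9, -4.7]
gripper_width: 0.0237
```

Run:
```python
from m import *
look("side10")
T=viewer.capture("top");cv2.imwrite("pics/top10.png",cv2.resize(T["frame"][150:265,140:380],None,fx=3.3,fy=3.3,interpolation=cv2.INTER_CUBIC))
```

```text
(no output)
```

View pics/side10.png

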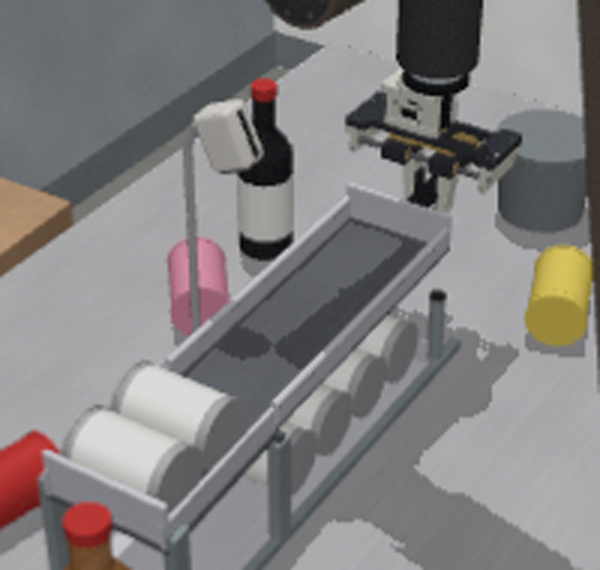

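View pics/top10.png

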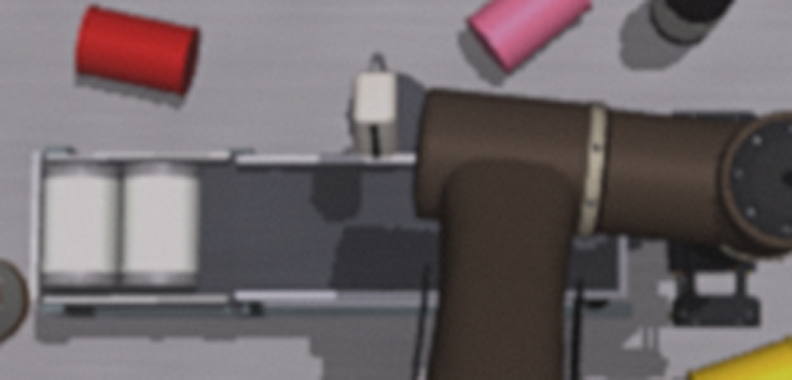

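Emit:
apply_moves(
  plan=[
    [255,[0,0,0.06],0],
    [255,[0,0,0.12],0],
    [255,[0,0.01,0.12],0],
    [255,[0,0,0.12],0],
    [255,[0,0.01,0.12],0],
    [255,[0,0,0.12],0],
    [255,[0,0.01,0.12],0],
    [255,[0,0,0.12],0],
    [255,[0,0.01,0.1],0],
    [255,[0,0,0.06],0],
    [255,[0,0,0],0],
    [255,[0,0,0],0],
  ],
)

```text
time_s: 32.08
tcp_pos: [0.4867, -0.2352, 0.0975]
eef_rot: [-180.0, 0.0, -179.6]
contact_force: [3.2, -2.1, -3.8]
gripper_width: 0.0239
```

Emit:
apply_moves(
  plan=[
    [255,[0,0,0.03],0],
    [255,[0,0,0],0],
    [255,[0,0,0],0],
  ],
)

```text
time_s: 32.45
tcp_pos: [0.4867, -0.2351, 0.0961]
eef_rot: [-180.0, 0.0, -179.6]
contact_force: [4.2, -2.5, -3.2]
gripper_width: 0.0236
```

Emit:
apply_moves(
  plan=[
    [255,[0,0,0.03],0],
    [255,[0,0,0.02],0],
    [255,[0,0,0],0],
    [255,[0,0,0],0],
  ],
)

```text
time_s: 32.95
tcp_pos: [0.4867, -0.2349, 0.0935]
eef_rot: [-180.0, 0.0, -179.6]
contact_force: [5.3, -1.6, -2.5]
gripper_width: 0.0238
```

Emit:
apply_moves(
  plan=[
    [255,[0,0,0.02],0],
    [255,[0,0,0],0],
    [255,[0,0,0],0],
  ],
)

```text
time_s: 33.33
tcp_pos: [0.4867, -0.2348, 0.0925]
eef_rot: [-180.0, 0.0, -179.6]
contact_force: [4.2, -0.6, -3.5]
gripper_width: 0.0237
```

Emit:
apply_moves(
  plan=[
    [255,[0,0,0.02],0],
    [255,[0,0,0],0],
    [255,[0,0,0],0],
  ],
)

```text
time_s: 33.7
tcp_pos: [0.4868, -0.2347, 0.0915]
eef_rot: [180.0, 0.0, -179.6]
contact_force: [5.0, -1.1, -2.7]
gripper_width: 0.0239
```

Emit:
apply_moves(
  plan=[
    [255,[0,0,0.03],0],
    [255,[0,0,0],0],
    [255,[0,0,0],0],
  ],
)

```text
time_s: 34.08
tcp_pos: [0.4867, -0.2346, 0.09]
eef_rot: [180.0, 0.0, -179.6]
contact_force: [5.4, 0.5, -2.3]
gripper_width: 0.0236
```

Run:
```python
from m import *
look("side11")
A=cv2.resize(cv2.imread("pics/side0.png")[100:290,180:380],None,fx=3,fy=3,interpolation=cv2.INTER_CUBIC)
B=cv2.imread("pics/side11.png")
cv2.imwrite("pics/cmp2.png",cv2.resize(np.hstack([A[180:330,380:500],B[180:330,380:500]]),None,fx=3,fy=3))
```

```text
(no output)
```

View pics/cmp2.png

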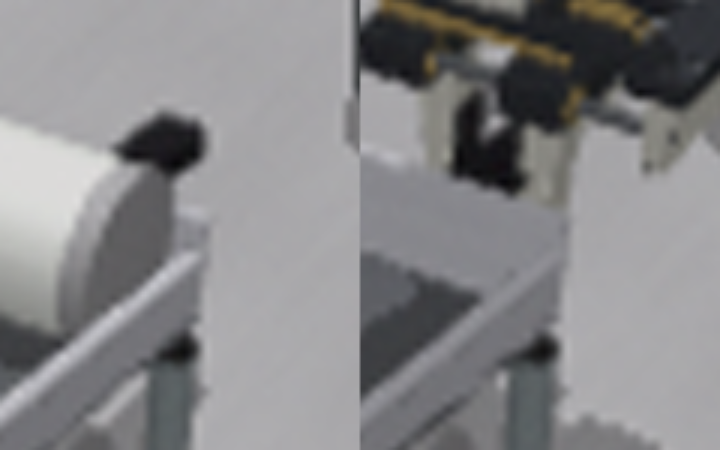

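Emit:
apply_moves(
  plan=[
    [255,[0,0,0.02],0],
    [255,[0,0,0],0],
    [255,[0,0,0],0],
  ],
)

```text
time_s: 34.5
tcp_pos: [0.4867, -0.2346, 0.09]
eef_rot: [-180.0, 0.1, -179.6]
contact_force: [2.0, 2.1, 6.9]
gripper_width: 0.0236
```

Emit:
apply_moves(
  plan=[
    [255,[0,0,0.02],0],
    [255,[0,0,0],0],
    [255,[0,0,0],0],
  ],
)

```text
time_s: 34.88
tcp_pos: [0.4868, -0.2346, 0.0899]
eef_rot: [-180.0, 0.1, -179.6]
contact_force: [-1.0, 6.2, 15.4]
gripper_width: 0.0239
```

On its rest (force up to +15 N, z no longer falling). I back off slightly, open, then withdraw upward.

Emit:
apply_moves(
  plan=[
    [255,[0,0,-0.02],0],
    [150,[0,0,0],0],
    [60,[0,0,0],0],
    [0,[0,0,0],0],
    [0,[0,0,0],0],
    [0,[0,0,0],0],
    [0,[0,0,0],0],
    [0,[0,0,0],0],
  ],
)

```text
time_s: 35.88
tcp_pos: [0.4864, -0.2348, 0.089]
eef_rot: [180.0, -0.0, -179.7]
contact_force: [0.5, 0.7, -0.2]
gripper_width: 0.086
```

Emit:
apply_moves(
  plan=[
    [0,[0,0,0],0],
    [0,[0,0,-0.2],0],
    [0,[0,0,-0.4],0],
    [0,[0,0,-0.5],0],
    [0,[0,0,-0.5],0],
    [0,[0,0,-0.5],0],
    [0,[0,0,-0.4],0],
    [0,[0,0,-0.2],0],
    [0,[0,0,0],0],
    [0,[0,0,0],0],
    [0,[0,0,0],0],
    [0,[0,0,0],0],
  ],
)

```text
time_s: 37.38
tcp_pos: [0.4862, -0.2348, 0.2235]
eef_rot: [180.0, -0.1, -179.7]
contact_force: [0.5, -0.0, 0.3]
gripper_width: 0.0877
```

Run:
```python
from m import *
look("side12");T=viewer.capture("top");print(get_state()["gripper_width"])
cv2.imwrite("pics/top12.png",cv2.resize(T["frame"][150:265,140:380],None,fx=3.3,fy=3.3,interpolation=cv2.INTER_CUBIC))
g=cv2.cvtColor(T["frame"],6);print(g[218,148:205])
```

```text
0.08716554540973256
[148 169 183 154 114 136 172 189 196 197 196 198 196 196 198 195 197 195
 197 196 196 198 194 185 173 161 143 119 102 129 162 184 193 195 196 197
 196 196 197 196 197 196 195 196 196 197 196 192 183 170 152 126  97  77
  73  75  76]
```

View pics/side12.png

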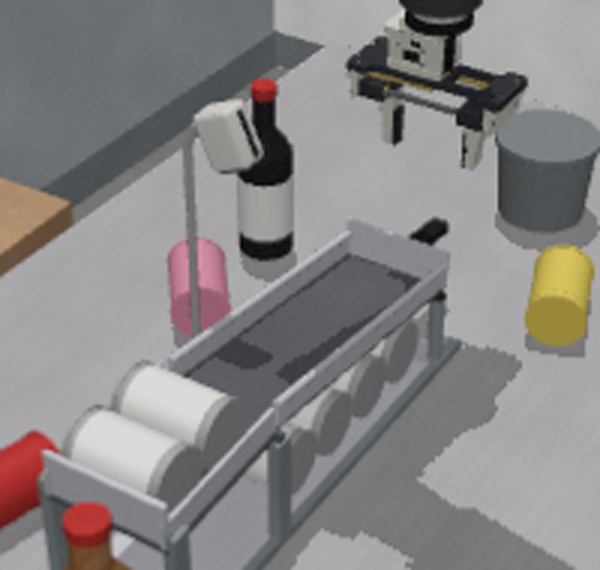

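View pics/top12.png

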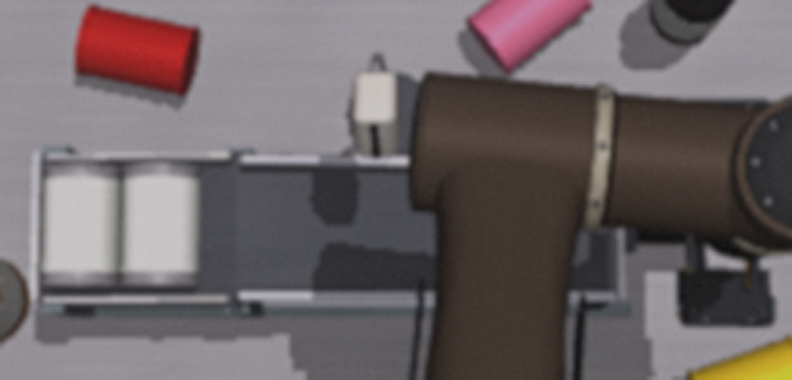

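```bash
python3 -c "
from plant import close_job
print(close_job())"
```

```text
the job is handed in; nothing more can be done
None
```

The job is handed in at about 37.5 s of the 61 s allowed. It reported no verdict, so what follows rests on my own measurements.

- **Reading:** I took the tray by its handle and tilted it. The tin first stopped about 16 mm past the reading place. I rolled it back to about 5 mm past (top view), where the side camera showed no movement for about 6 s (20.4–26.4 s).
- **Passing on:** I let the tin roll over the hinge. It was going about 0.08 m/s as it neared the hinge. I did not measure its speed in the lane.
- **Laying down:** I lowered the tray until the force showed it on its rest, opened the gripper and withdrew upward.

**Last checks:**
- The two tins in the lane are closed up, centres about 74 mm apart.
- The tray is back on its posts.
- The gripper is open, about 0.13 m above the handle, with no contact force.
- The bottles, the tub and the look-alikes in view look unmoved; this was by eye, not measured.

**What disagreed:**
- The side-view measurement of the tin's place along the rack read about 6–7 mm less than the top view. I used the top view to judge the reading place.
- The tin started rolling only at clearly larger tilts than the stated 0.0015 rad resistance would give. Some slip or give of the handle in the fingers may also have played a part. I steered by watching the tin rather than by the computed level.

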